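# Pull out the wide parts tray with the tray hook

## Robot

A 6-joint arm with a two-finger parallel gripper is mounted at the origin on a cart in front of the work surface, level with it; the furniture and walls round the work are solid. World frame = base frame: x ahead of the robot, y to its left, z up, the work surface at z = 0. Lengths are in m, angles in rad, forces in N, time in s.
With the tool pointing down it reaches from about 0.35 to 0.975 m from the base axis. Payload 4.9 kg.
Tool frame: the origin (TCP) lies on the front face of the gripper's body, between the roots of the fingers; the fingertips stand 73 mm ahead of it and the grasp point (between the pads) lies 54 mm ahead of it; z points along the fingers, y is the line along which they close (so a half turn about z gives the same grasp; the last joint's range is limited). The gripper opens to 85 mm and grips with 20 to 120 N. Pads are 22 mm wide; open, the fingers measure 114 mm over their backs; the gripper's body (76 mm by 85 mm) begins 54 mm behind the grasp point. The pads swing forward as they close: fully open they stand 13 mm farther back than shut.
Start: joints at [-1.392, 0.053, 1.613, -0, 1.476, -0.119], TCP at [0.183, -0.597, 0.304] pointing down, gripper open.
Joint ranges: [-3.01, 3.01], [-1.01, 2.22], [0.06, 2.58], [-1.02, 4.17], [0.09, 2.62], [-3.14, 3.14]. Speed limits (rad/s): [2.57, 2.57, 3.14, 3.14, 3.14, 3.14].

## Interface

Orientations are given as a rotation vector (axis times angle).
In Python, from station import status, imaging, order gives the robot as it stands.
- The arm moves only by the tool arm_command, never from a script. Its argument "increments" is a list of rows, each an object with "slide": the shift along the tool's x, y, z in m, a list of three; "spin": the turn about the tool's z in degrees; "gripper": the opening, from -1 (shut) to 1 (fully open). In form: [{"slide": [x, y, z], "spin": spin, "gripper": gripper}, ...]. A call has 1 to 8 rows; each row is the pose to reach, as a shift and turn from the pose commanded when the call began, along the tool's axes at that moment; what a row does not reach only later rows make up. A row lasts 1/12 s, in which the tool goes at most 41.7 mm and 7.16 degrees, less where a joint would pass 70% of its speed; a pose out of reach is approached as far as the arm can. A call with a gripper value outside its range is refused whole. The fingers move at their own pace and stop on an object; "newtons" is the grip in N (left out, the last holds). Time passes only in rows, so rows that repeat a pose let the fingers close. It gives the time, the measured TCP pose, the force, the opening and the grip force at its end, in the units of the state.
- status.get_obs(): the state, without advancing time (a new reading comes with each control period).
- imaging.get_image(name): name is "scene" or "top" or "wrist"; returns a dict with "frame" (420x560x3 uint8, red, green, blue), "vfov" (degrees; the focal length in pixels is half the picture's height over the tangent of half this angle, whatever the lens; pixels are square), "cx", "cy" (the principal point, pixels), "view" (4x4, takes a point from world to camera coordinates); the wrist camera has in their place "mount" (4x4, takes a point from camera to tool coordinates, whose origin is the TCP and whose axes are the flange's). Camera axes: x right, y up, looking along -z (the intrinsics and any distortion apply to the point x, -y, -z); pixel columns grow to the right and rows downward; lengths in m; the calibration is good to about 2 mm. A picture is of the moment at which its call begins: read the wrist's pose just before it. There is no depth.
- order.finish_job(): hands the job in; it is judged then, once.
The state is a dict: "t": time; "q": joint angles; "dq": joint speeds; "effort": joint torques, N m; "tool_pos": TCP position; "tool_rot": TCP orientation; "contact_force": force on the tool from outside, world axes, zero at the start; "wrist_torque": the same for the moment, N m; "opening": finger opening in m; "grip_force": force on a finger pad.
Only numpy, scipy, OpenCV 4.12 (cv2) and the standard library are available. Lean on these libraries where they do the work, as an engineer would, in place of code of your own. Each camera call takes 0.05 s, during which the arm holds its last target. There are 200 camera calls.

## Task

Take the tray hook out of its stand, put its tip down into the finger hole of the wider of the two tray boxes and pull that tray all the way out with it. Then put the hook back upright in its stand; do not touch the wide box or its tray with the robot itself, and leave the narrower tray shut.

Things in the scene. Friction and masses are not known exactly. Their poses are not given: they have to be found in the camera images.
- tray_hook: Loose upright hand hook, 0.16 kg. Origin at the bottom of its rod, z up the rod. Steel rod 8 mm thick; guard plate 62 (x) x 58 (y) x 6 mm, underside at z 70 mm; wooden handle above, 24 mm thick (x) x 56 mm wide (y), z 76 to 128 mm: grip it from above across the 24 mm at about z 105. At the bottom a toe, 8 mm high, points to the hook's -x, ending 10 mm from the rod's axis.
- hook_tip (a point): The bottom end of the hook's rod, on its axis (same point as the hook's origin).
- stand: Fixed hollow wooden block, 80 (x) x 76 (y) x 75 mm high on a slightly larger foot, origin at the centre of its underside. Well open at the top, 44 (x) x 40 mm (y), floor 4 mm above the bench. The hook hangs in it by its guard plate, which rests on the block's top, tip 5 mm above the bench; at the start rod centred, toe to the stand's -x.
- stand_mouth (a point): Centre of the stand's opening, at the height of its top face (75 mm above the bench).
- wide_box: Fixed plywood box 130 mm deep (x) x 160 mm wide (y) x 60 mm high, the wider of two alike boxes; origin at the centre of its underside, its open front faces its own -x (roughly the robot). It holds one sliding tray.
- wide_tray (a joint): Slide of the wide box's tray, m: 0 shut, 0.10 out at its stop; pulls out along the box's -x with about 2 N of friction plus light damping, and stays where it is left.
- wide_hole (a point): Centre of the round finger hole, 36 mm across, at the top face of the flat level steel tab on the wide tray's front (moves with the tray; axes as the box's). Tab 54 (x) x 60 (y) x 6 mm, top 38 mm above the bench, free space under it; with the tray shut the hole is 92 mm ahead (-x) of the box's origin. A hook with its toe under the rim must go back 10 mm before it lifts out.
- narrow_box: Fixed plywood box like the wide one but 95 mm wide; its tray and tab with finger hole are to be left shut. The two boxes may stand either way round, left or right.
- narrow_tray (a joint): Slide of the narrow box's tray, m: 0 shut, 0.10 out.

How it is judged:
By the outcome, as a careful person would: the job done as asked, in the order asked, and still so for the second after the job is handed in, with the robot touching nothing.
It also fails if it takes over 51 s, if anything falls off the work surface, if the arm or the gripper's body presses on something with over 40 N, if the wrist force passes 120 N, or if a joint passes its speed limit or range.

## Working session

There is one attempt and no reset: what is moved stays moved. The work goes in short steps, Python scripts to look and compute and a tool call to move; the robot and the scene stay as the last step left them, time stands still between calls to the robot, and variables do not carry over. Pictures are saved under pics/ and viewed, at most 10 in all, crops included, and the job is handed in when it is done.

Besides the shell and the picture viewer there is one more tool, called after "Request:" by a JSON object that holds its "api" and its "payload". arm_command: Moves the arm, as the interface text tells. Its arguments: {"type":"object","properties":{"increments":{"type":"array","items":{"type":"object","properties":{"slide":{"type":"array","items":{"type":"number"}},"spin":{"type":"number"},"gripper":{"type":"number"}}}},"newtons":{"type":"number"}},"required":["increments"]}

```bash
mkdir -p pics; ls; python3 - <<'E'
from station import status, imaging, order
import cv2,pickle
o=status.get_obs();print(o)
d={}
for n in("scene","top"):
    im=imaging.get_image(n);d[n]=im;print(n,{k:v for k,v in im.items() if k!='frame'})
    cv2.imwrite(f'pics/{n}0.png',im['frame'][:,:,::-1])
pickle.dump(d,open('im0.pkl','wb'))
E
```

```text
pics
{'t': 0.0, 'q': array([-1.39197445e+00,  5.33374031e-02,  1.61428250e+00,  1.72773771e-06,
        1.47598977e+00, -1.18993900e-01]), 'dq': array([ 0.00025291,  0.00102611, -0.00081117, -0.00197744,  0.00039774,
        0.00060563]), 'effort': array([-5.15281699e-04, -3.93682837e+01, -3.70177174e+01, -1.12073419e-04,
        7.12594439e-03, -3.05260073e-06]), 'tool_pos': array([ 0.18331577, -0.5970205 ,  0.3026818 ]), 'tool_rot': array([-3.10483301e+00, -4.65781642e-01,  9.20035585e-05]), 'contact_force': array([ 0.20815081,  0.71946547, -0.79930779]), 'wrist_torque': array([0.03076828, 0.04299992, 0.01249739]), 'grip_force': 0.0, 'opening': 0.08532294582196658}
scene {'vfov': 54.127573901179524, 'cx': 285.2883023638116, 'cy': 211.09478112607553, 'view': array([[-0.75193924, -0.65885433,  0.02232354,  0.40574026],
       [ 0.26924339, -0.27602065,  0.92267036, -0.23240897],
       [-0.60174361,  0.69980252,  0.38494293, -0.74518643],
       [ 0.        ,  0.        ,  0.        ,  1.        ]])}
top {'vfov': 56.82385819616716, 'cx': 279.35246135369835, 'cy': 203.07512820280556, 'view': array([[ 0.01047738, -0.9999389 ,  0.00352346, -0.00757065],
       [ 0.99890424,  0.01062714,  0.04557838, -0.57199887],
       [-0.04561304,  0.00304206,  0.99895455, -0.93370877],
       [ 0.        ,  0.        ,  0.        ,  1.        ]])}
```

View pics/top0.png

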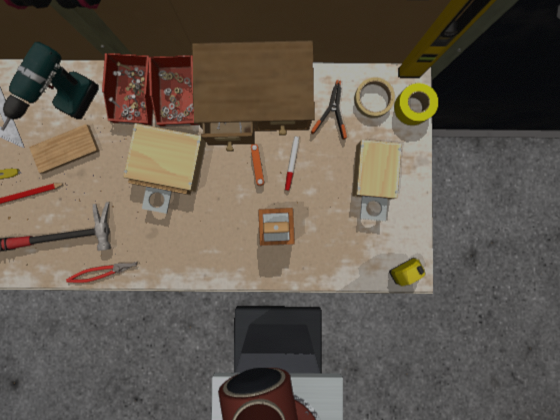

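View pics/scene0.png

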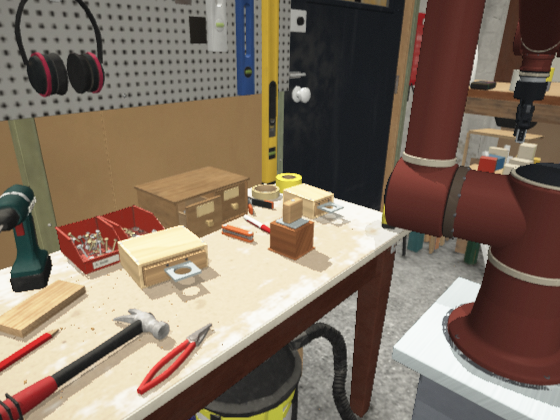

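The top view shows the wide box at about (165,158) with its hole at (156,200). The narrow box is on the right at (380,170), and the stand with the hook is at (276,227). Next I'll enlarge the area I need.

```bash
python3 - <<'E'
import cv2,pickle
f=pickle.load(open('im0.pkl','rb'))['top']['frame'][110:260,110:310,::-1]
cv2.imwrite('pics/c0.png',cv2.resize(f,(800,600),interpolation=cv2.INTER_CUBIC))
E
```

```text
(no output)
```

View pics/c0.png

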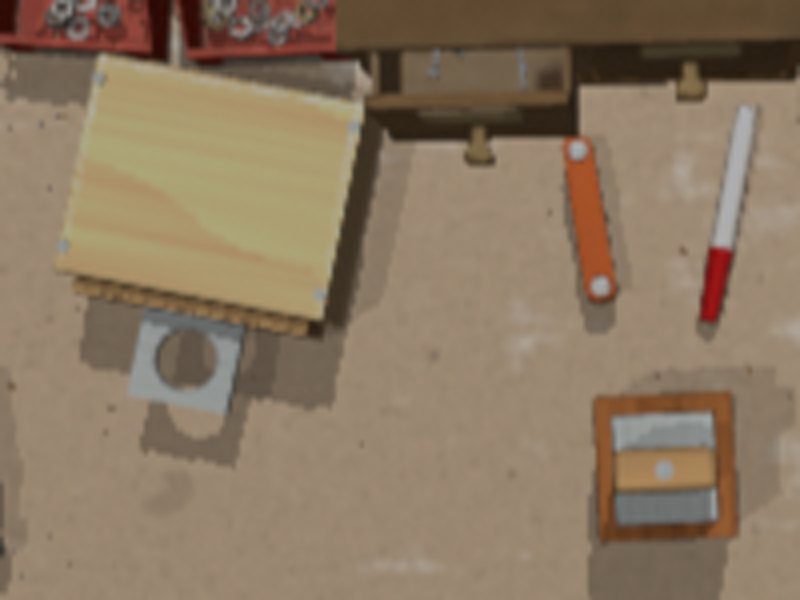

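```bash
cat > h.py <<'E'
import numpy as np
def ray(im,u,v,z):
    f=210/np.tan(np.radians(im['vfov'])/2); V=im['view']
    d=V[:3,:3].T@np.array([(u-im['cx'])/f,-(v-im['cy'])/f,-1]); c=-V[:3,:3].T@V[:3,3]
    return (c+d*(z-c[2])/d[2])[:2]
def proj(im,P):
    f=210/np.tan(np.radians(im['vfov'])/2); p=im['view'][:3,:3]@P+im['view'][:3,3]
    return im['cx']-f*p[0]/p[2], im['cy']+f*p[1]/p[2]
def crop(im,x,y,z,ox=110,oy=110,s=4): return ray(im,ox+(x+.5)/s-.5,oy+(y+.5)/s-.5,z)
E
python3 - <<'E'
import pickle,numpy as np
from h import *
im=pickle.load(open('im0.pkl','rb'))['top']
np.set_printoptions(precision=4,suppress=True)
def quad(n,pts,z):
    P=np.array([crop(im,x,y,z) for x,y in pts]); e=np.roll(P,-1,0)-P
    print(n,'c',P.mean(0),'len',np.linalg.norm(e,axis=1),'ang',np.degrees(np.arctan2(e[:,1],e[:,0])))
quad('box',[(98,55),(365,95),(322,320),(57,268)],.06)
quad('tab',[(144,312),(243,325),(228,413),(130,396)],.038)
quad('stand',[(596,397),(730,392),(737,540),(602,540)],.075)
quad('guard',[(613,412),(715,410),(717,522),(615,526)],.076)
quad('handle',[(613,450),(714,448),(716,487),(615,490)],.128)
print('hole',crop(im,187,360,.038))
s=pickle.load(open('im0.pkl','rb'))['scene']
print(proj(s,np.array([*crop(im,187,360,.038),.038])),proj(s,np.array([*crop(im,665,469,.128),.128])))
E
```

```text
box c [0.6775 0.2724] len [0.1578 0.1338 0.1569 0.1268] ang [-97.9475 170.3975  79.4992  -9.2247]
tab c [0.5751 0.2908] len [0.0594 0.0529 0.059  0.0505] ang [-96.8784 171.6734  80.7766  -7.9473]
stand c [0.5161 0.0053] len [0.0764 0.0841 0.0765 0.0812] ang [ -87.2552 -176.7785   90.588     3.1408]
guard c [0.5159 0.006 ] len [0.058  0.0635 0.0578 0.0646] ang [ -88.272  -178.4372   92.8284    1.7161]
handle c [0.516 0.006] len [0.054  0.0208 0.0539 0.0214] ang [ -88.2671 -176.5193   92.2921    3.5763]
hole [0.576  0.2904]
(np.float64(182.81816665538554), np.float64(268.6741049502971)) (np.float64(292.24538949509105), np.float64(201.66430199414785))
```

```bash
cat >> h.py <<'E'
from scipy.spatial.transform import Rotation as Ro
def goto(x,y,z,yaw):
    """slide/spin (tool axes) from present pose to TCP x,y,z with tool-y (=hook x) at yaw deg"""
    from station import status
    o=status.get_obs(); R=Ro.from_rotvec(o['tool_rot']).as_matrix()
    now=np.degrees(np.arctan2(R[1,1],R[0,1]))
    print('t',o['t'],'pos',o['tool_pos'].round(4),'yaw',now.round(2),'slide',(R.T@(np.array([x,y,z])-o['tool_pos'])).round(4),'spin',round(now-yaw,2))
E
python3 -c "
from h import *
goto(.516,.006,.30,2)"
```

```text
t 0.1 pos [ 0.1833 -0.5971  0.3028] yaw -72.94 slide [ 0.495  -0.4789  0.0038] spin -74.94
```

Request:
{"api": "arm_command", "payload": {"increments": [{"slide": [0.495, -0.479, 0.004], "spin": -75, "gripper": 1}, {"slide": [0.495, -0.479, 0.004], "spin": -75, "gripper": 1}, {"slide": [0.495, -0.479, 0.004], "spin": -75, "gripper": 1}, {"slide": [0.495, -0.479, 0.004], "spin": -75, "gripper": 1}, {"slide": [0.495, -0.479, 0.004], "spin": -75, "gripper": 1}, {"slide": [0.495, -0.479, 0.004], "spin": -75, "gripper": 1}, {"slide": [0.495, -0.479, 0.004], "spin": -75, "gripper": 1}, {"slide": [0.495, -0.479, 0.004], "spin": -75, "gripper": 1}], "newtons": 50}}

```text
t: 0.77
tool_pos: [0.3446, -0.3036, 0.3015]
tool_rot: [-2.498, -1.905, -0.0]
contact_force: [1.0, -0.3, -0.2]
opening: 0.0853
grip_force: 0.0
```

```bash
python3 -c "
from h import *
goto(.516,.006,.30,2)"
```

```text
t 0.7667 pos [ 0.3446 -0.3036  0.3015] yaw -15.33 slide [0.3439 0.0834 0.0016] spin -17.33
```

Request:
{"api": "arm_command", "payload": {"increments": [{"slide": [0.344, 0.083, 0.002], "spin": -17.3, "gripper": 1}, {"slide": [0.344, 0.083, 0.002], "spin": -17.3, "gripper": 1}, {"slide": [0.344, 0.083, 0.002], "spin": -17.3, "gripper": 1}, {"slide": [0.344, 0.083, 0.002], "spin": -17.3, "gripper": 1}, {"slide": [0.344, 0.083, 0.002], "spin": -17.3, "gripper": 1}, {"slide": [0.344, 0.083, 0.002], "spin": -17.3, "gripper": 1}, {"slide": [0.344, 0.083, 0.002], "spin": -17.3, "gripper": 1}, {"slide": [0.344, 0.083, 0.002], "spin": -17.3, "gripper": 1}]}}

```text
t: 1.43
tool_pos: [0.5074, -0.0124, 0.2997]
tool_rot: [-2.189, -2.254, 0.0]
contact_force: [0.5, -0.5, -0.2]
opening: 0.0852
grip_force: 0.0
```

```bash
python3 -c "
from h import *
goto(.516,.006,.25,2)"
```

```text
t 1.4333 pos [ 0.5074 -0.0124  0.2997] yaw 1.68 slide [0.0182 0.0092 0.0497] spin -0.32
```

Request:
{"api": "arm_command", "payload": {"increments": [{"slide": [0.018, 0.009, 0.05], "spin": -0.3, "gripper": 1}, {"slide": [0.018, 0.009, 0.05], "spin": -0.3, "gripper": 1}, {"slide": [0.018, 0.009, 0.05], "spin": -0.3, "gripper": 1}, {"slide": [0.018, 0.009, 0.05], "spin": -0.3, "gripper": 1}]}}

```text
t: 1.77
tool_pos: [0.5148, 0.0033, 0.2492]
tool_rot: [-2.182, -2.258, 0.003]
contact_force: [0.3, -0.1, -0.4]
opening: 0.0854
grip_force: 0.0
```

```bash
python3 - <<'E'
from h import *
import cv2
from station import imaging,status
goto(.516,.006,.165,2)
o=status.get_obs(); im=imaging.get_image('wrist'); print({k:v for k,v in im.items() if k!='frame'})
cv2.imwrite('pics/w0.png',im['frame'][:,:,::-1])
# predicted handle top centre in picture
R=Ro.from_rotvec(o['tool_rot']).as_matrix(); M=im['mount']
f=210/np.tan(np.radians(im['vfov'])/2)
for P in ([.516,.006,.133],[.576,.2904,.038]):
    c=M[:3,:3].T@(R.T@(np.array(P)-o['tool_pos'])-M[:3,3])
    print(im['cx']-f*c[0]/c[2],im['cy']+f*c[1]/c[2])
E
```

```text
t 1.7667 pos [0.5148 0.0033 0.2492] yaw 1.96 slide [0.0026 0.0016 0.0842] spin -0.04
{'vfov': 60.4107807945133, 'cx': 275.7801519547738, 'cy': 217.59906667462653, 'mount': array([[ 7.31997944e-04,  9.52566194e-01,  3.04330595e-01,
         7.66444697e-02],
       [ 9.99999731e-01, -7.11622656e-04, -1.77865988e-04,
        -1.20015898e-03],
       [ 4.71394188e-05,  3.04330643e-01, -9.52566458e-01,
        -7.15313107e-02],
       [ 0.00000000e+00,  0.00000000e+00,  0.00000000e+00,
         1.00000000e+00]])}
280.82876057559974 241.55327220961502
403.73055331085067 -280.7217880595772
```

View pics/w0.png

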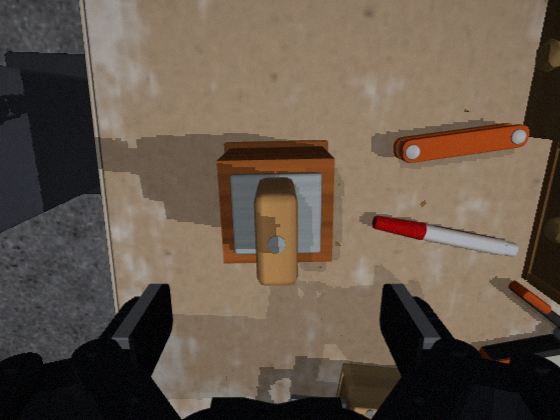

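The wrist view shows the handle peg at (277,243), predicted (281,242), so the estimate is within 2 mm. I'll descend and grip.

Request:
{"api": "arm_command", "payload": {"increments": [{"slide": [0.002, 0.0, 0.03], "spin": 0, "gripper": 1}, {"slide": [0.002, 0.0, 0.06], "spin": 0, "gripper": 1}, {"slide": [0.002, 0.0, 0.075], "spin": 0, "gripper": 1}, {"slide": [0.002, 0.0, 0.085], "spin": 0, "gripper": 1}, {"slide": [0.002, 0.0, 0.085], "spin": 0, "gripper": 0}, {"slide": [0.002, 0.0, 0.085], "spin": 0, "gripper": -1}, {"slide": [0.002, 0.0, 0.085], "spin": 0, "gripper": -1}, {"slide": [0.002, 0.0, 0.085], "spin": 0, "gripper": -1}], "newtons": 60}}

```text
t: 2.48
tool_pos: [0.5167, 0.0052, 0.1673]
tool_rot: [2.182, 2.256, 0.004]
contact_force: [0.5, -1.0, -0.1]
opening: 0.0391
grip_force: 0.0
```

Request:
{"api": "arm_command", "payload": {"increments": [{"slide": [0, 0, 0], "spin": 0, "gripper": -1}, {"slide": [0, 0, 0], "spin": 0, "gripper": -1}, {"slide": [0, 0, 0], "spin": 0, "gripper": -1}, {"slide": [0, 0, 0], "spin": 0, "gripper": -1}, {"slide": [0, 0, 0], "spin": 0, "gripper": -1}]}}

```text
t: 2.9
tool_pos: [0.5165, 0.0055, 0.1668]
tool_rot: [2.181, 2.257, 0.002]
contact_force: [1.0, -0.7, 5.7]
opening: 0.0237
grip_force: 60.1
```

Request:
{"api": "arm_command", "payload": {"increments": [{"slide": [0, 0, -0.03], "spin": 0, "gripper": -1}, {"slide": [0, 0, -0.06], "spin": 0, "gripper": -1}, {"slide": [0, 0, -0.09], "spin": 0, "gripper": -1}, {"slide": [0, 0, -0.115], "spin": 0, "gripper": -1}, {"slide": [0, 0, -0.115], "spin": 0, "gripper": -1}, {"slide": [0, 0, -0.115], "spin": 0, "gripper": -1}]}}

```text
t: 3.4
tool_pos: [0.5159, 0.0056, 0.2814]
tool_rot: [2.181, 2.258, 0.003]
contact_force: [-1.1, 0.6, -1.6]
opening: 0.0231
grip_force: 59.5
```

```bash
python3 - <<'E'
from h import *
import cv2,pickle
from station import imaging
goto(.579,.290,.281,-9.5)
a=imaging.get_image('top')['frame'];b=imaging.get_image('scene')['frame']
cv2.imwrite('pics/s1.png',cv2.resize(b[120:300,120:360,::-1],(800,600)))
E
```

```text
t 3.4 pos [0.5159 0.0056 0.2814] yaw 1.97 slide [0.282  0.0728 0.0005] spin 11.47
```

View pics/s1.png

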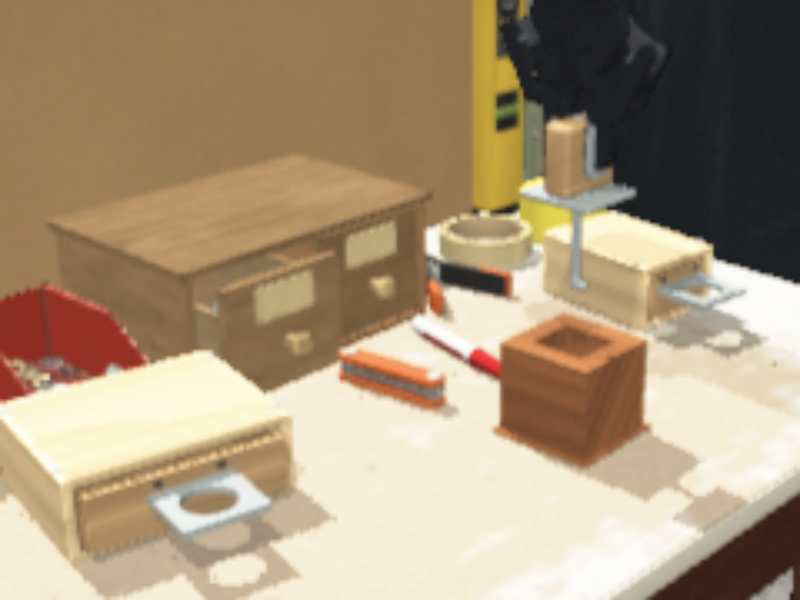

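The hook hangs upright in the gripper, toe to −x, and the stand is empty. I'll move over the wide hole.

Request:
{"api": "arm_command", "payload": {"increments": [{"slide": [0.035, 0.009, 0], "spin": 1.5, "gripper": -1}, {"slide": [0.07, 0.018, 0], "spin": 3, "gripper": -1}, {"slide": [0.105, 0.027, 0], "spin": 4.5, "gripper": -1}, {"slide": [0.14, 0.036, 0], "spin": 6, "gripper": -1}, {"slide": [0.175, 0.045, 0], "spin": 7.5, "gripper": -1}, {"slide": [0.21, 0.054, 0], "spin": 9, "gripper": -1}, {"slide": [0.245, 0.063, 0], "spin": 10.5, "gripper": -1}, {"slide": [0.282, 0.073, 0], "spin": 11.5, "gripper": -1}]}}

```text
t: 4.17
tool_pos: [0.5777, 0.2913, 0.2766]
tool_rot: [-2.398, -2.027, 0.008]
contact_force: [0.5, -0.0, -1.4]
opening: 0.0232
grip_force: 59.5
```

Request:
{"api": "arm_command", "payload": {"increments": [{"slide": [0, 0, 0], "spin": 0, "gripper": -1}, {"slide": [0, 0, 0], "spin": 0, "gripper": -1}, {"slide": [0, 0, 0], "spin": 0, "gripper": -1}]}}

```text
t: 4.42
tool_pos: [0.5779, 0.2896, 0.2773]
tool_rot: [-2.397, -2.029, 0.007]
contact_force: [-0.2, -0.5, -1.7]
opening: 0.0235
grip_force: 59.5
```

```bash
python3 - <<'E'
from h import *
import cv2
from station import imaging
goto(.579,.290,.175,-9.5)
s=imaging.get_image('scene')
for P in ([.579,.290,.1195],[.576,.2904,.038]): print(proj(s,np.array(P)))
cv2.imwrite('pics/s2.png',cv2.resize(s['frame'][190:310,100:260,::-1],(800,600)))
E
```

```text
t 4.4167 pos [0.5779 0.2896 0.2773] yaw -9.51 slide [0.0009 0.0014 0.1023] spin -0.01
(np.float64(179.19144010233316), np.float64(233.62673577774683))
(np.float64(182.82830268478108), np.float64(268.6690837920246))
```

View pics/s2.png

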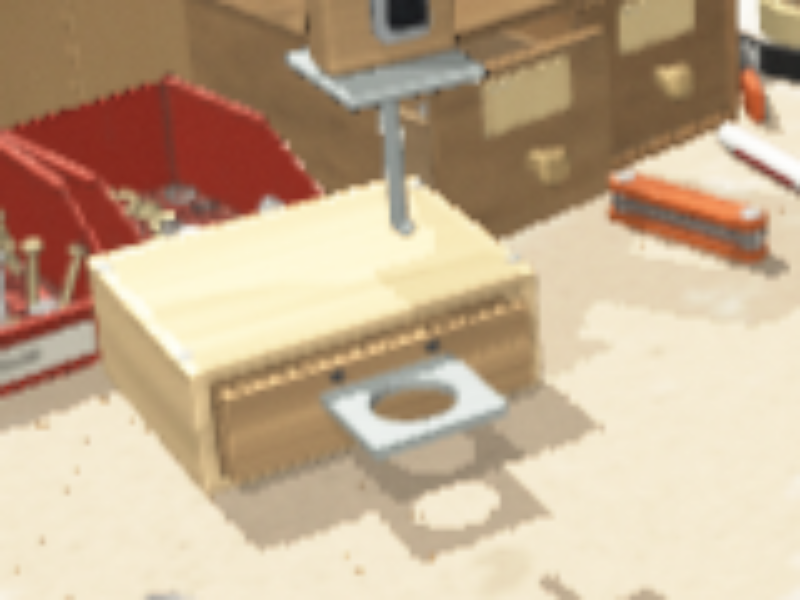

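The tip appears at (180,236) and the hole at (182,270), both matching the projections. I'll descend.

Request:
{"api": "arm_command", "payload": {"increments": [{"slide": [0.001, 0.001, 0.025], "spin": 0, "gripper": -1}, {"slide": [0.001, 0.001, 0.045], "spin": 0, "gripper": -1}, {"slide": [0.001, 0.001, 0.06], "spin": 0, "gripper": -1}, {"slide": [0.001, 0.001, 0.07], "spin": 0, "gripper": -1}, {"slide": [0.001, 0.001, 0.075], "spin": 0, "gripper": -1}, {"slide": [0.001, 0.001, 0.08], "spin": 0, "gripper": -1}, {"slide": [0.001, 0.001, 0.085], "spin": 0, "gripper": -1}, {"slide": [0.001, 0.001, 0.085], "spin": 0, "gripper": -1}]}}

```text
t: 5.13
tool_pos: [0.5799, 0.2906, 0.1948]
tool_rot: [-2.399, -2.029, 0.0]
contact_force: [-0.7, -0.7, -1.2]
opening: 0.0237
grip_force: 59.5
```

Request:
{"api": "arm_command", "payload": {"increments": [{"slide": [0, 0, 0.006], "spin": 0, "gripper": -1}, {"slide": [0, 0, 0.012], "spin": 0, "gripper": -1}, {"slide": [0, 0, 0.018], "spin": 0, "gripper": -1}, {"slide": [0, 0, 0.018], "spin": 0, "gripper": -1}, {"slide": [0, 0, 0.018], "spin": 0, "gripper": -1}]}}

```text
t: 5.55
tool_pos: [0.5795, 0.2907, 0.1763]
tool_rot: [-2.398, -2.029, 0.002]
contact_force: [-0.0, 0.1, -1.5]
opening: 0.0232
grip_force: 59.5
```

Request:
{"api": "arm_command", "payload": {"increments": [{"slide": [0, -0.005, 0], "spin": 0, "gripper": -1}, {"slide": [0, -0.01, 0], "spin": 0, "gripper": -1}, {"slide": [0, -0.015, 0], "spin": 0, "gripper": -1}, {"slide": [0, -0.02, 0], "spin": 0, "gripper": -1}, {"slide": [0, -0.025, 0], "spin": 0, "gripper": -1}, {"slide": [0, -0.03, 0], "spin": 0, "gripper": -1}, {"slide": [0, -0.035, 0], "spin": 0, "gripper": -1}, {"slide": [0, -0.04, 0], "spin": 0, "gripper": -1}]}}

```text
t: 6.22
tool_pos: [0.5403, 0.2976, 0.1775]
tool_rot: [2.398, 2.029, 0.002]
contact_force: [2.8, 0.6, -2.1]
opening: 0.0238
grip_force: 59.5
```

```bash
python3 - <<'E'
from h import *
import cv2
from station import imaging
goto(.579,.290,.175,-9.5)
s=imaging.get_image('scene')
cv2.imwrite('pics/s3.png',cv2.resize(s['frame'][190:310,100:260,::-1],(800,600)))
E
```

```text
t 6.2167 pos [0.5403 0.2976 0.1775] yaw -9.54 slide [-0.0011  0.0395  0.0025] spin -0.04
```

View pics/s3.png

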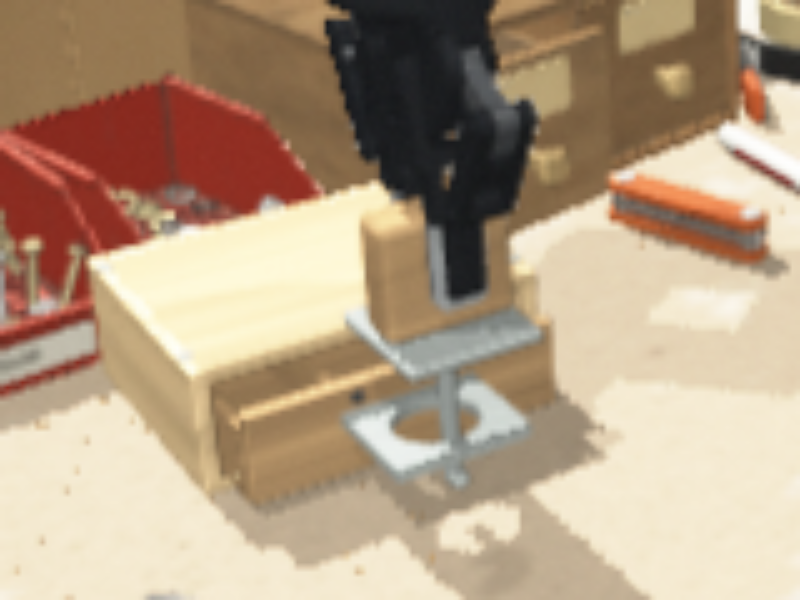

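The hook is engaged, toe under the front rim, and the tray is coming out. I'll keep pulling.

Request:
{"api": "arm_command", "payload": {"increments": [{"slide": [0, -0.008, 0], "spin": 0, "gripper": -1}, {"slide": [0, -0.016, 0], "spin": 0, "gripper": -1}, {"slide": [0, -0.024, 0], "spin": 0, "gripper": -1}, {"slide": [0, -0.032, 0], "spin": 0, "gripper": -1}, {"slide": [0, -0.04, 0], "spin": 0, "gripper": -1}, {"slide": [0, -0.048, 0], "spin": 0, "gripper": -1}, {"slide": [0, -0.054, 0], "spin": 0, "gripper": -1}, {"slide": [0, -0.06, 0], "spin": 0, "gripper": -1}]}}

```text
t: 6.93
tool_pos: [0.4805, 0.3075, 0.1772]
tool_rot: [2.398, 2.029, 0.0]
contact_force: [2.7, 1.2, 0.2]
opening: 0.0233
grip_force: 59.8
```

Request:
{"api": "arm_command", "payload": {"increments": [{"slide": [0, -0.002, 0], "spin": 0, "gripper": -1}, {"slide": [0, -0.004, 0], "spin": 0, "gripper": -1}, {"slide": [0, -0.006, 0], "spin": 0, "gripper": -1}, {"slide": [0, -0.008, 0], "spin": 0, "gripper": -1}, {"slide": [0, -0.01, 0], "spin": 0, "gripper": -1}, {"slide": [0, -0.01, 0], "spin": 0, "gripper": -1}]}}

```text
t: 7.43
tool_pos: [0.4718, 0.3089, 0.1771]
tool_rot: [2.398, 2.028, 0.002]
contact_force: [3.3, 0.4, -3.2]
opening: 0.0236
grip_force: 59.6
```

Request:
{"api": "arm_command", "payload": {"increments": [{"slide": [0, -0.002, 0], "spin": 0, "gripper": -1}, {"slide": [0, -0.004, 0], "spin": 0, "gripper": -1}, {"slide": [0, -0.006, 0], "spin": 0, "gripper": -1}, {"slide": [0, -0.006, 0], "spin": 0, "gripper": -1}]}}

```text
t: 7.77
tool_pos: [0.469, 0.3092, 0.1776]
tool_rot: [2.392, 2.024, 0.013]
contact_force: [15.7, -2.1, -8.9]
opening: 0.0236
grip_force: 60.3
```

Request:
{"api": "arm_command", "payload": {"increments": [{"slide": [0, -0.001, 0], "spin": 0, "gripper": -1}, {"slide": [0, -0.002, 0], "spin": 0, "gripper": -1}, {"slide": [0, -0.002, 0], "spin": 0, "gripper": -1}]}}

```text
t: 8.02
tool_pos: [0.468, 0.3093, 0.1779]
tool_rot: [2.391, 2.022, 0.016]
contact_force: [17.7, -2.4, -9.9]
opening: 0.0232
grip_force: 60.6
```

The force rose to 18 N, so the tray is at its stop. Now I'll back off so the toe clears the rim.

Request:
{"api": "arm_command", "payload": {"increments": [{"slide": [0, 0.005, 0], "spin": 0, "gripper": -1}, {"slide": [0, 0.01, 0], "spin": 0, "gripper": -1}, {"slide": [0, 0.015, 0], "spin": 0, "gripper": -1}, {"slide": [0, 0.02, 0], "spin": 0, "gripper": -1}, {"slide": [0, 0.024, 0], "spin": 0, "gripper": -1}, {"slide": [0, 0.024, 0], "spin": 0, "gripper": -1}, {"slide": [0, 0.024, 0], "spin": 0, "gripper": -1}]}}

```text
t: 8.6
tool_pos: [0.4871, 0.3063, 0.1768]
tool_rot: [-2.398, -2.028, 0.001]
contact_force: [-0.2, -0.1, -1.5]
opening: 0.0233
grip_force: 61.2
```

```bash
python3 - <<'E'
from h import *
import cv2
from station import imaging
goto(.488,.306,.175,-9.5)
s=imaging.get_image('scene')
cv2.imwrite('pics/s4.png',cv2.resize(s['frame'][190:310,110:270,::-1],(800,600)))
E
```

```text
t 8.6 pos [0.4871 0.3063 0.1768] yaw -9.55 slide [-0.0002  0.001   0.0018] spin -0.05
```

View pics/s4.png

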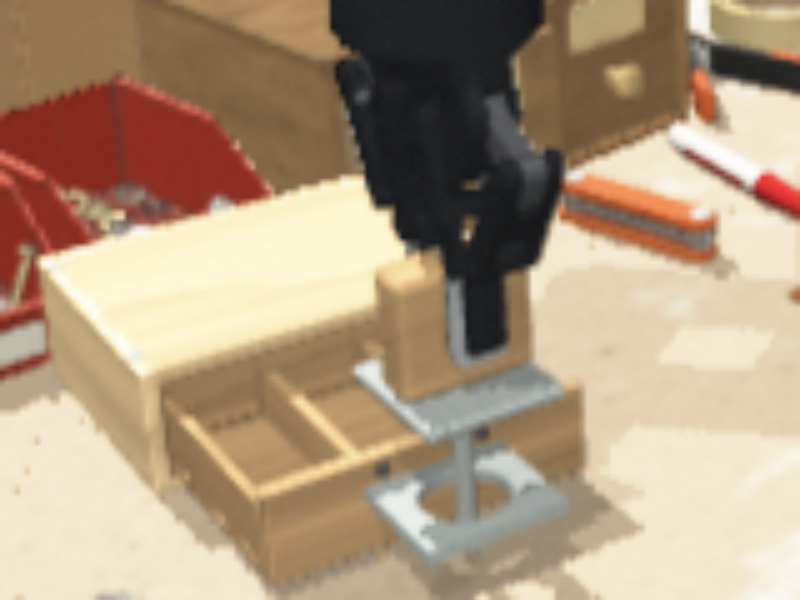

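The tray is fully out and the rod stands clear inside the hole at (467,500) in the crop. I'll lift gently.

Request:
{"api": "arm_command", "payload": {"increments": [{"slide": [0, 0, -0.004], "spin": 0, "gripper": -1}, {"slide": [0, 0, -0.008], "spin": 0, "gripper": -1}, {"slide": [0, 0, -0.012], "spin": 0, "gripper": -1}, {"slide": [0, 0, -0.016], "spin": 0, "gripper": -1}, {"slide": [0, 0, -0.02], "spin": 0, "gripper": -1}, {"slide": [0, 0, -0.024], "spin": 0, "gripper": -1}]}}

```text
t: 9.15
tool_pos: [0.4873, 0.3064, 0.2018]
tool_rot: [2.398, 2.029, 0.001]
contact_force: [0.3, 0.4, -1.8]
opening: 0.0233
grip_force: 61.2
```

Request:
{"api": "arm_command", "payload": {"increments": [{"slide": [0, 0, -0.02], "spin": 0, "gripper": -1}, {"slide": [0, 0, -0.04], "spin": 0, "gripper": -1}, {"slide": [0, 0, -0.06], "spin": 0, "gripper": -1}, {"slide": [0, 0, -0.08], "spin": 0, "gripper": -1}, {"slide": [0, 0, -0.08], "spin": 0, "gripper": -1}, {"slide": [0, 0, -0.08], "spin": 0, "gripper": -1}]}}

```text
t: 9.65
tool_pos: [0.4878, 0.3066, 0.2826]
tool_rot: [2.398, 2.028, 0.005]
contact_force: [0.4, 0.7, -2.6]
opening: 0.0232
grip_force: 61.3
```

```bash
python3 -c "
from h import *
goto(.5162,.0055,.281,2)"
```

```text
t 9.65 pos [0.4878 0.3066 0.2826] yaw -9.54 slide [-0.2922  0.078   0.0013] spin -11.54
```

Request:
{"api": "arm_command", "payload": {"increments": [{"slide": [-0.037, 0.01, 0], "spin": -1.5, "gripper": -1}, {"slide": [-0.073, 0.02, 0], "spin": -3, "gripper": -1}, {"slide": [-0.11, 0.029, 0], "spin": -4.5, "gripper": -1}, {"slide": [-0.146, 0.039, 0], "spin": -6, "gripper": -1}, {"slide": [-0.183, 0.049, 0], "spin": -7.5, "gripper": -1}, {"slide": [-0.22, 0.059, 0], "spin": -9, "gripper": -1}, {"slide": [-0.256, 0.068, 0], "spin": -10.5, "gripper": -1}, {"slide": [-0.292, 0.078, 0], "spin": -11.5, "gripper": -1}]}}

```text
t: 10.32
tool_pos: [0.5146, 0.0038, 0.2788]
tool_rot: [-2.18, -2.258, 0.003]
contact_force: [0.8, 1.1, -1.4]
opening: 0.0232
grip_force: 61.2
```

Request:
{"api": "arm_command", "payload": {"increments": [{"slide": [0, 0, 0], "spin": 0, "gripper": -1}, {"slide": [0, 0, 0], "spin": 0, "gripper": -1}, {"slide": [0, 0, 0], "spin": 0, "gripper": -1}, {"slide": [0, 0, 0], "spin": 0, "gripper": -1}]}}

```text
t: 10.65
tool_pos: [0.5152, 0.0065, 0.2799]
tool_rot: [-2.181, -2.259, 0.001]
contact_force: [-0.3, 0.5, -2.0]
opening: 0.0233
grip_force: 61.2
```

```bash
python3 - <<'E'
from h import *
import cv2
from station import imaging
goto(.5162,.0055,.168,2)
s=imaging.get_image('scene')
cv2.imwrite('pics/s5.png',cv2.resize(s['frame'][120:300,120:360,::-1],(800,600)))
E
```

```text
t 10.65 pos [0.5152 0.0065 0.2799] yaw 2.03 slide [-0.0011  0.0011  0.1119] spin 0.03
```

View pics/s5.png

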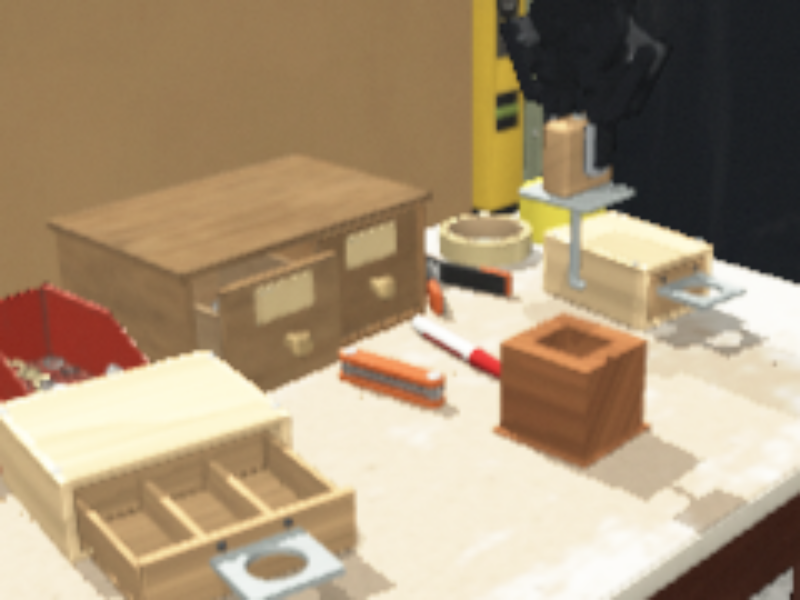

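The wide tray is fully out. The hook is upright in the same pose as after the first lift, over the stand, with its tip at (577,285) in the crop. I'll lower it.

Request:
{"api": "arm_command", "payload": {"increments": [{"slide": [-0.001, 0.001, 0.025], "spin": 0, "gripper": -1}, {"slide": [-0.001, 0.001, 0.05], "spin": 0, "gripper": -1}, {"slide": [-0.001, 0.001, 0.075], "spin": 0, "gripper": -1}, {"slide": [-0.001, 0.001, 0.09], "spin": 0, "gripper": -1}, {"slide": [-0.001, 0.001, 0.1], "spin": 0, "gripper": -1}, {"slide": [-0.001, 0.001, 0.107], "spin": 0, "gripper": -1}, {"slide": [-0.001, 0.001, 0.109], "spin": 0, "gripper": -1}, {"slide": [-0.001, 0.001, 0.11], "spin": 0, "gripper": -1}]}}

```text
t: 11.37
tool_pos: [0.5171, 0.0049, 0.1715]
tool_rot: [2.182, 2.26, 0.001]
contact_force: [0.2, 0.5, -1.7]
opening: 0.0235
grip_force: 61.2
```

Request:
{"api": "arm_command", "payload": {"increments": [{"slide": [0, 0, 0.001], "spin": 0, "gripper": -1}, {"slide": [0, 0, 0.002], "spin": 0, "gripper": -1}, {"slide": [0, 0, 0.002], "spin": 0, "gripper": -1}, {"slide": [0, 0, 0.002], "spin": 0, "gripper": -1}]}}

```text
t: 11.7
tool_pos: [0.5171, 0.0044, 0.1698]
tool_rot: [2.183, 2.258, 0.001]
contact_force: [0.0, -0.1, -2.5]
opening: 0.0239
grip_force: 61.2
```

Request:
{"api": "arm_command", "payload": {"increments": [{"slide": [0, 0, 0.001], "spin": 0, "gripper": -1}, {"slide": [0, 0, 0.002], "spin": 0, "gripper": -1}, {"slide": [0, 0, 0.003], "spin": 0, "gripper": -1}, {"slide": [0, 0, 0.003], "spin": 0, "gripper": -1}]}}

```text
t: 12.03
tool_pos: [0.517, 0.0044, 0.1671]
tool_rot: [2.183, 2.259, -0.0]
contact_force: [-1.1, 0.1, 4.5]
opening: 0.0231
grip_force: 61.8
```

Request:
{"api": "arm_command", "payload": {"increments": [{"slide": [0, 0, 0.001], "spin": 0, "gripper": -1}, {"slide": [0, 0, 0.001], "spin": 0, "gripper": -1}, {"slide": [0, 0, 0.001], "spin": 0, "gripper": -1}]}}

```text
t: 12.28
tool_pos: [0.5171, 0.0044, 0.1671]
tool_rot: [2.183, 2.259, -0.0]
contact_force: [-4.5, 0.4, 9.3]
opening: 0.0232
grip_force: 62.7
```

Contact at the seat. I'll release and retreat straight up.

Request:
{"api": "arm_command", "payload": {"increments": [{"slide": [0, 0, -0.001], "spin": 0, "gripper": -0.2}, {"slide": [0, 0, -0.001], "spin": 0, "gripper": 0.3}, {"slide": [0, 0, -0.001], "spin": 0, "gripper": 0.6}, {"slide": [0, 0, -0.001], "spin": 0, "gripper": 0.6}, {"slide": [0, 0, -0.001], "spin": 0, "gripper": 0.6}, {"slide": [0, 0, -0.001], "spin": 0, "gripper": 0.6}, {"slide": [0, 0, -0.001], "spin": 0, "gripper": 0.6}, {"slide": [0, 0, -0.001], "spin": 0, "gripper": 0.6}]}}

```text
t: 12.95
tool_pos: [0.5167, 0.0045, 0.166]
tool_rot: [-2.183, -2.259, 0.0]
contact_force: [0.5, 0.9, -0.1]
opening: 0.0683
grip_force: 0.0
```

Request:
{"api": "arm_command", "payload": {"increments": [{"slide": [0, 0, -0.02], "spin": 0, "gripper": 0.6}, {"slide": [0, 0, -0.05], "spin": 0, "gripper": 0.6}, {"slide": [0, 0, -0.09], "spin": 0, "gripper": 0.6}, {"slide": [0, 0, -0.13], "spin": 0, "gripper": 0.6}, {"slide": [0, 0, -0.15], "spin": 0, "gripper": 0.6}, {"slide": [0, 0, -0.15], "spin": 0, "gripper": 0.6}, {"slide": [0, 0, -0.15], "spin": 0, "gripper": 0.6}]}}

```text
t: 13.53
tool_pos: [0.5173, 0.0044, 0.3179]
tool_rot: [2.181, 2.257, 0.003]
contact_force: [-0.4, 0.2, -0.7]
opening: 0.0684
grip_force: 0.0
```

```bash
python3 - <<'E'
from h import *
import cv2
from station import imaging
goto(.5162,.0055,.3,2)
s=imaging.get_image('scene')
cv2.imwrite('pics/s6.png',cv2.resize(s['frame'][120:300,120:360,::-1],(800,600)))
E
```

```text
t 13.5333 pos [0.5173 0.0044 0.3179] yaw 1.96 slide [ 0.0011 -0.0012  0.0179] spin -0.04
```

View pics/s6.png

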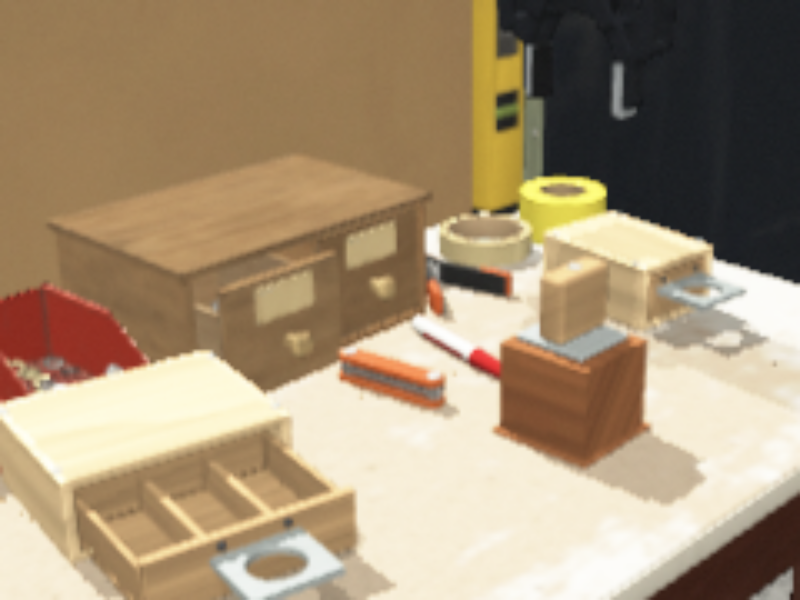

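The hook sits upright in the stand with its guard flat on the top. The wide tray is out, the narrow tray is shut, and the gripper is clear. I'll hand the job in.

```bash
python3 -c "
from station import order
print(order.finish_job())"
```

```text
the job is handed in; nothing more can be done
None
```

I pulled the wide tray out to its stop with the hook, put the hook back upright in its stand, left the narrow tray shut, and handed the job in at about 13.6 s; no verdict came back.

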